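# Hang the shower squeegee on its sprung peg

## Robot

A 6-joint arm with a two-finger parallel gripper is mounted at the origin on the work surface. World frame = base frame: x ahead of the robot, y to its left, z up, the work surface at z = 0. Lengths are in m, angles in rad, forces in N, time in s.
With the tool pointing down it reaches from about 0.35 to 0.975 m from the base axis. Payload 7.1 kg.
Tool frame: the origin (TCP) lies midway between the tips of the shut fingers; the grasp point (between the pads) lies 19 mm behind it; z points along the fingers, x is the direction in which the jaws open and shut, and the axes are right-handed (so a half turn about z gives the same grasp; the last joint's range is limited). The gripper opens to 88 mm and grips with 3 to 60 N. Pads are 20 mm wide; open, the fingers measure 115 mm over their backs; the gripper's body (75 mm by 178 mm) begins 61 mm behind the grasp point.
Start: joints at [-1.246, 0.423, 1.63, -0, 1.089, -0.019], TCP at [0.211, -0.588, 0.195] pointing down, gripper open.
Joint ranges: [-3, 3], [-0.9, 2.11], [0.09, 2.58], [-1.31, 4.45], [0.11, 2.69], [-2.54, 2.54]. Speed limits (rad/s): [2.39, 2.39, 3.01, 3.14, 3.14, 3.14].

## Interface

Orientations are given as a unit quaternion [w, x, y, z].
In Python, from station import move_pose, movel, movej, command_gripper, wait, inverse_kinematics, read_camera, camera_info, MotionError, job_done, get_time, get_joint_pos, get_qvel, get_effort, get_tcp_pos, get_ee_rot, get_ft_force, get_ft_torque, get_grip_width gives the robot as it stands. Calls block until the motion is done:
- move_pose(position, orientation): joint-space move of the TCP to a pose.
- movel(position, frame=None, v=0.15, until_force=None): straight line of the TCP; frame=None keeps the orientation; v is the mean speed in m/s. With until_force (N) it stops when the force on the tool has changed by that much, and returns True; else False.
- movej(angles): joint-space move.
- command_gripper(opening): opening from 0.0 (shut) to 1.0 (fully open); the grip force is fixed at half the most; returns when the fingers have stopped.
- wait(seconds).
- inverse_kinematics(position, orientation): joint angles nearest the present ones, or None.
- read_camera(name): name is "side" or "top"; returns the picture (400x640x3 uint8, red, green, blue); there is no depth.
- camera_info(name): a dict with "intrinsics" (3x3 intrinsics, pixels), "T" (4x4, takes a point from camera to world coordinates). Camera axes: x right, y up, looking along -z (the intrinsics and any distortion apply to the point x, -y, -z); pixel columns grow to the right and rows downward; lengths in m; the calibration is good to about 2 mm. A picture is of the moment at which its call begins. camera_info takes no time and is no camera call.
A pose or a line that the arm cannot do raises MotionError and nothing moves.
- job_done(): hands the job in, once; it reports no verdict.
Readings, each from a call of its own:
- get_time(): time.
- get_joint_pos(): joint angles.
- get_qvel(): joint speeds.
- get_effort(): joint torques, N m.
- get_tcp_pos(): TCP position.
- get_ee_rot(): TCP orientation.
- get_ft_force(): force on the tool from outside, world axes, zero at the start.
- get_ft_torque(): the same for the moment, N m.
- get_grip_width(): opening from 0.0 (shut) to 1.0 (fully open).
Only numpy, scipy, OpenCV 4.12 (cv2) and the standard library are available. Lean on these libraries where they do the work, as an engineer would, in place of code of your own. Each camera call takes 0.05 s, during which the arm holds its last target. There are 200 camera calls.

## Task

Hang the bamboo shower squeegee on the drip stand by the hinged loop on its handle, with its blade hanging down the slope, and press the loop down the peg past the two sprung ears until both have sprung out over it and lock it. Press firmly but do not ram it, and leave the brush, the bottles and the other things where they are.

Things in the scene. Friction and masses are not known exactly. Their poses are not given: they have to be found in the camera images.
- squeegee: Shower squeegee, 0.24 kg, 205 mm long, flat on the counter left or right of the stand: bamboo handle bar 24 mm wide, 14 mm thick, black blade head at one end, flip-up bamboo loop hinged to the other. Origin: underside, mid-width, near the balance point, 95 mm from the loop's centre when flat. x along the handle to the loop, z up. Grip the bar across y, 30 mm behind to 40 mm ahead of the origin.
- loop_eye (a point): Centre of the loop at its underside. The loop is a bamboo ring 54 mm outside, 8 mm thick, with a plain 25 mm hole right through; its hinge is 33 mm from its centre.
- loop (a joint): Angle of the loop about its hinge across the handle's end (62 mm ahead of the squeegee's origin, 4 mm above its underside): 0 in line with the handle, up to 1.3 rad flipped up, hanging down to -0.2 rad when the squeegee is lifted. It swings freely, so the handle cannot push it down.
- squeegee_blade (a point): Middle of the blade head at the underside, 70 mm behind the squeegee's origin. The head is 150 mm wide across the handle, 18 mm high, and reaches from 52 to 82 mm behind the origin.
- stand: Drip stand, fixed to the counter: a brass foot 200 x 190 x 12 mm carrying a grey slab that slopes at 28 degrees, low edge towards the robot. Origin: on the counter; x points to its high back edge (roughly away from the robot), z up.
- peg: Grey sloping slab with a brass peg, fixed on the stand. Origin: peg foot on the slab's face, 114 mm above the counter. z along the peg (square to the slab, leaning 28 degrees from vertical to the robot), x up the slope, y across. Slab 190 mm wide, 195 mm below to 40 mm above the peg. Peg 15 mm thick, 44 mm tall, tip chamfered 1.5 mm. Hung right, the squeegee's axes match these.
- ear_left (a joint): Black sprung ear on the peg's +y side; inward travel in m, 0 out, 0.01 pressed in. It ramps from the peg's surface 31 mm up to 17 mm off the axis 14 mm up; flat underside 11 mm above the slab. The loop slid on rests on both ears, its centre some 20 mm above the slab; pressed down there with 8 to 20 N it slips past and they spring out over it.
- ear_right (a joint): The same for the ear on the -y side.
- brush: Dark wooden bath brush with pale bristles, 205 mm long, lying bristles down on the side of the stand where the squeegee is not. Origin: underside, mid-length, z up. Bystander.
- bottle_a: Matt black pump bottle with a bamboo collar and black pump head, 76 mm diameter, 190 mm tall, standing upright in a white caddy at the left side. Origin: centre of its underside, z up. Bystander.
- bottle_b: Matt black pump bottle with a bamboo collar and black pump head, 76 mm diameter, 190 mm tall, standing upright in a white caddy at the left side. Origin: centre of its underside, z up. Bystander.
- bottle_c: Matt black pump bottle with a bamboo collar and black pump head, 76 mm diameter, 190 mm tall, standing upright in a white caddy at the left side. Origin: centre of its underside, z up. Bystander.
- soap: White bar of soap 85 x 55 x 26 mm lying at the back right of the counter. Origin: centre of its underside. Bystander.
- tumbler: White cup, 72 mm wide, 100 mm tall, standing at the right. Origin: centre of its underside. Bystander.
- jar: Amber jar with a bamboo lid, 68 mm wide, 75 mm tall, standing at the back left. Origin: centre of its underside. Bystander.

How it is judged:
At the end, for the whole second after the job is handed in: The loop is round the peg (centre within 9 mm of its axis each way), its centre under 5 mm above the slab; the squeegee lies along the slab (0.1 rad), top face up, blade at least 140 mm down the slope; both ears are sprung out over the loop (under 2 mm of travel); it is at rest (z of loop_eye in the frame of peg between -0.004 and 0.005 m and x of loop_eye in the frame of peg between -0.009 and 0.009 m and y of loop_eye in the frame of peg between -0.009 and 0.009 m and angle between the z axis of squeegee and the z axis of peg, either way round below 0.1 rad and angle between squeegee's own z axis and vertical below 1.2 rad and x of squeegee_blade in the frame of peg below -0.14 m and value of joint each of ear_left, ear_right below 0.002 m and linear speed of squeegee below 0.01 m/s); the robot touches nothing.
It fails at once if the brush moved more than 30 mm (distance of brush from where it was at the start of the episode above 0.03 m).
It fails at once if a bottle moved more than 30 mm (distance of any of bottle_a, bottle_b, bottle_c from where it was at the start of the episode above 0.03 m).
It fails at once if the soap, cup or jar moved more than 30 mm (distance of any of soap, tumbler, jar from where it was at the start of the episode above 0.03 m).
It fails at once if the squeegee rammed against the stand with more than 80 N (contact force between squeegee and peg above 80 N).
It also fails if it takes over 54 s, if anything falls off the work surface, if the arm or the gripper's body presses on something with over 40 N, if the wrist force passes 120 N, or if a joint passes its speed limit or range.

## Working session

There is one attempt and no reset: what is moved stays moved. The work goes in short steps, each a Python script; the robot and the scene stay as the last script left them, time stands still between calls to the robot, and variables do not carry over. Pictures are saved under pics/ and viewed, about 8 in all and at most 12, crops included, and the job is handed in when it is done.

```bash
mkdir -p pics
python3 - <<'E'
from station import *
import cv2,numpy as np
for n in("top","side"):
    im=read_camera(n);cv2.imwrite(f"pics/{n}0.png",im[...,::-1])
    c=camera_info(n);print(n,np.round(c["intrinsics"],1).tolist(),np.round(c["T"],3).tolist(),[k for k in c])
print(get_time())
E
```

```text
top [[494.0, 0.0, 314.5], [0.0, 494.0, 206.2], [0.0, 0.0, 1.0]] [[-0.008, 0.99, -0.143, 0.314], [-1.0, -0.008, -0.0, -0.009], [-0.001, 0.143, 0.99, 1.828], [0.0, 0.0, 0.0, 1.0]] ['intrinsics', 'T']
side [[371.6, 0.0, 319.2], [0.0, 371.6, 193.7], [0.0, 0.0, 1.0]] [[-0.844, 0.351, -0.405, 0.092], [-0.536, -0.553, 0.638, 0.749], [0.0, 0.756, 0.655, 0.863], [0.0, 0.0, 0.0, 1.0]] ['intrinsics', 'T']
0.1
```

View pics/top0.png

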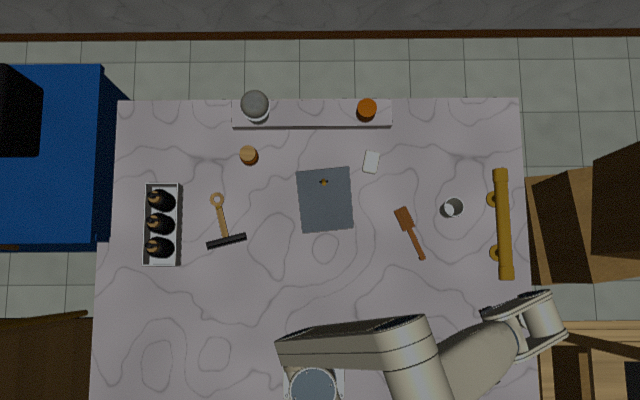

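View pics/side0.png

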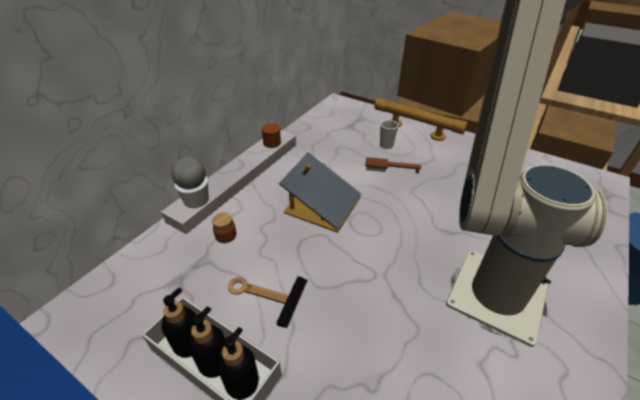

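The top view shows the squeegee left of the stand, with its loop at (216,199), blade at (226,241) and the peg at about (323,182). The brush is on the right at (410,232). The side view agrees. Next I'll measure with masks.

```bash
cat > h.py <<'E'
from station import *
import cv2,numpy as np
from scipy.spatial.transform import Rotation as R
def ray(n,uv):
    c=camera_info(n);K=np.array(c["intrinsics"]);T=np.array(c["T"])
    uv=np.atleast_2d(np.asarray(uv,float))
    d=np.c_[(uv[:,0]-K[0,2])/K[0,0],-(uv[:,1]-K[1,2])/K[1,1],-np.ones(len(uv))]
    return T[:3,3],d@T[:3,:3].T
def cast(n,uv,p0,nrm=(0,0,1)):
    o,d=ray(n,uv);nrm=np.asarray(nrm,float)
    return o+d*(((np.asarray(p0)-o)@nrm)/(d@nrm))[:,None]
def proj(n,P):
    c=camera_info(n);K=np.array(c["intrinsics"]);T=np.array(c["T"])
    q=(np.atleast_2d(P)-T[:3,3])@T[:3,:3]
    return np.c_[K[0,0]*q[:,0]/-q[:,2]+K[0,2],K[1,1]*-q[:,1]/-q[:,2]+K[1,2]]
def comp(mask,seed):
    n,l=cv2.connectedComponents(mask.astype(np.uint8))
    ys,xs=np.nonzero(mask);i=np.argmin((xs-seed[0])**2+(ys-seed[1])**2)
    return l==l[ys[i],xs[i]]
E
cat > m.py <<'E'
from h import *
S={"top":dict(loop=(216,194),bl=(226,241),slab=(325,210),bar=(222,220)),"side":dict(loop=(232,280),bl=(292,300),slab=(320,190),bar=(265,293))}
for n in S:
    im=cv2.imread(f"pics/{n}0.png");hsv=cv2.cvtColor(im,cv2.COLOR_BGR2HSV);h,s,v=[hsv[...,i].astype(int) for i in range(3)]
    for k in S[n]: x,y=S[n][k];print(n,k,hsv[y,x],end=' ')
    wood=comp((s>90)&(h<30)&(v>50),S[n]["bar"])
    bl=comp(v<50,S[n]["bl"])
    sl=comp((abs(h-105)<20)&(s>25)&(v<150)&(v>40),S[n]["slab"])
    br=(s>90)&(h<35)&(v>40)
    print(n,wood.sum(),bl.sum(),sl.sum())
    vis=im.copy();vis[wood]=(0,255,0);vis[bl]=(255,0,0);vis[sl]=(0,0,255)
    def pts(m): ys,xs=np.nonzero(m);return np.c_[xs,ys]
    W=cast(n,pts(wood),(0,0,.011));B=cast(n,pts(bl),(0,0,.012))
    b=B[:,:2].mean(0)
    d=W[:,:2]-b;u=d.mean(0);u/=np.linalg.norm(u)
    ax=np.linalg.svd(d-d.mean(0))[2][0];ax*=np.sign(ax@u)
    ex=d@ax
    # ring: points beyond 135mm
    ring=W[ex>.136][:,:2]
    print(" blade",b,cv2.minAreaRect((B[:,:2]*1000).astype(np.float32)),"axis yaw",np.degrees(np.arctan2(ax[1],ax[0])),"ext",ex.min(),ex.max(),"ring bbox ctr",(ring.min(0)+ring.max(0))/2,np.ptp(ring,0))
    yaw=0;p=np.array([.75,-.01,.114])
    for it in range(6):
        X=np.array([np.cos(yaw)*np.cos(.4887),np.sin(yaw)*np.cos(.4887),np.sin(.4887)]);Y=np.array([-np.sin(yaw),np.cos(yaw),0]);Z=np.cross(X,Y)
        P=cast(n,pts(sl),p,Z)-p
        (c,wh,a)=cv2.minAreaRect((np.c_[P@X,P@Y]*1000).astype(np.float32))
        a=(a+45)%90-45
        cc=p+X*c[0]/1000+Y*c[1]/1000
        yaw+=np.radians(a)*0.8
        X=np.array([np.cos(yaw)*np.cos(.4887),np.sin(yaw)*np.cos(.4887),np.sin(.4887)])
        p=cc+X*.0775; p=p*np.array([1,1,0])+[0,0,.114]
    print(" slab",wh,"yaw",np.degrees(yaw),"peg foot",p)
    tip=p+.044*Z;print(" tip px",proj(n,[p,tip]).round(1).tolist())
    q=pts(br);t=proj(n,[tip])[0];q=q[np.hypot(*(q-t).T)<14];print(" brass near tip",len(q),q.mean(0) if len(q) else None,q.min(0),q.max(0))
    x,y=S[n]["bar"];x2,y2=[int(i) for i in t]
    f=lambda I,x,y:cv2.resize(I[max(0,y-45):y+45,max(0,x-50):x+50],(400,280) if 0 else (400,360),interpolation=cv2.INTER_NEAREST)
    tiles=globals().setdefault("tiles",[]);tiles.append(np.hstack([f(im,x2,y2)[:290],f(vis,x,y)[30:320]]))
cv2.imwrite("pics/m.png",np.vstack(tiles))
E
python3 m.py
```

```text
top loop [ 18 133 123] top bl [45 12 44] top slab [103  35  87] top bar [ 19 124 119] top 297 299 2928
 blade [0.45150058 0.31728524] ((451.94268798828125, 317.21954345703125), (28.14992332458496, 148.25570678710938), 14.1741304397583) axis yaw 14.057109910285492 ext 0.014729253556708758 0.18435075714321553 ring bbox ctr [0.60679805 0.3556201 ] [0.04538946 0.04875166]
 slab (231.41229248046875, 185.6961669921875) yaw 5.617277885228396 peg foot [ 0.65667456 -0.03986446  0.114     ]
 tip px [[323.0, 179.6], [323.8, 183.2]]
 brass near tip 24 [323.375      181.95833333] [322 179] [325 185]
side loop [ 16 105 136] side bl [120  17  15] side slab [104  30  93] side bar [ 17 126 136] side 526 516 2629
 blade [0.44843646 0.32399304] ((450.16033935546875, 319.52203369140625), (28.200397491455078, 151.22264099121094), 14.399202346801758) axis yaw 15.169710235873993 ext 0.014724866675701914 0.18427527609452568 ring bbox ctr [0.60294265 0.3604653 ] [0.04952145 0.0503369 ]
 slab (224.8975830078125, 180.63311767578125) yaw 5.373409178107977 peg foot [ 0.65499779 -0.03728953  0.114     ]
 tip px [[303.0, 173.5], [308.3, 165.7]]
 brass near tip 29 [307.31034483 167.62068966] [304 164] [310 173]
```

View pics/m.png

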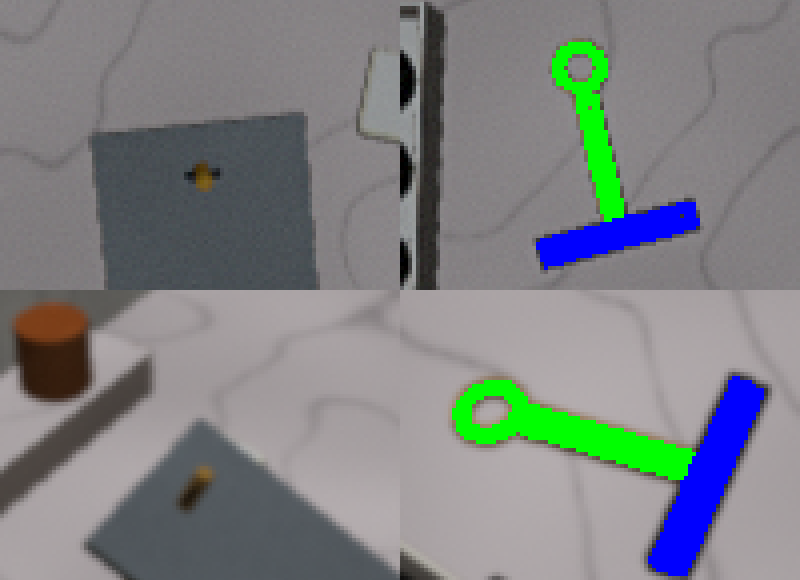

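Both views agree to 2–4 mm:

| Item | Position or size | Yaw |
|---|---|---|
| Slab | about 185–231 mm (190×235 expected) | 5.5° |
| Peg foot | ≈ (0.656, −0.039) | – |
| Blade | 148 × 28 mm (150×30 expected) | 14.3° |

Next is the grasp.

```bash
cat >> h.py <<'E'
def q4(M): return R.from_matrix(M).as_quat()[[3,0,1,2]]
def axes(yaw,pitch):
    c,s=np.cos,np.sin
    X=np.array([c(yaw)*c(pitch),s(yaw)*c(pitch),s(pitch)]);Y=np.array([-s(yaw),c(yaw),0]);return X,Y,np.cross(X,Y)
def tool(A,sg):
    X,Y,Z=A;return q4(np.c_[sg*Y,np.cross(-Z,sg*Y),-Z])
SQ=axes(np.radians(14.3),0);SQO=np.array([.519,.3355,0])
PG=axes(np.radians(5.5),np.radians(28));PF=np.array([.656,-.039,.114])
def pg(x,y,z): return PF+x*PG[0]+y*PG[1]+z*PG[2]
def L(p,f=None,**k):
    r=movel(list(p),f if f is None else list(f),**k);return r
def st(m=""): print(m,round(get_time(),2),"tcp",np.round(get_tcp_pos(),4),"F",np.round(get_ft_force(),1),"w",round(get_grip_width(),3))
E
python3 - <<'E'
from h import *
for sg in(1,-1):
    for n,p,A in(("grasp",SQO+[0,0,.003],SQ),("up",SQO+[0,0,.3],SQ),("hov",pg(-.0945,0,.08),PG),("place",pg(-.0945,0,.004),PG),("press",pg(0,0,.01),PG),("pressup",pg(0,0,.12),PG)):
        j=inverse_kinematics(list(p),list(tool(A,sg)));print(sg,n,None if j is None else np.round(j,2))
sg=-1 if inverse_kinematics(list(SQO+[0,0,.003]),list(tool(SQ,1))) is None else 1
E
```

```text
1 grasp [ 0.55  0.67  1.74 -0.    0.73 -1.27]
1 up [ 0.55  0.31  1.54 -0.    1.29 -1.27]
1 hov [-0.2   0.24  2.21  0.56  0.26 -2.38]
1 place None
1 press [-0.13  0.41  1.99  0.38  0.29 -2.14]
1 pressup [-0.16  0.18  2.02  0.26  0.48 -2.03]
-1 grasp [ 0.55  0.67  1.74 -0.    0.73  1.88]
-1 up [ 0.55  0.31  1.54 -0.    1.29  1.88]
-1 hov [-0.2   0.24  2.21  0.56  0.26  0.76]
-1 place [-0.18  0.42  2.17  1.05  0.15  0.28]
-1 press [-0.13  0.41  1.99  0.38  0.29  1.  ]
-1 pressup [-0.16  0.18  2.02  0.26  0.48  1.11]
```

Run:
```python
from h import *
G=.025
for z in(.1,.08,.05,.02,.003): print(z,np.round(inverse_kinematics(list(pg(-.0945+G,0,z)),list(tool(PG,-1))),2))
g=SQO+G*SQ[0];q=tool(SQ,-1)
L(np.array(get_tcp_pos())+[0,0,.15],v=.3)
move_pose(list(g+[0,0,.25]),list(q));st("above")
L(g+[0,0,.05],v=.25)
print(L(g+[0,0,.003],v=.06,until_force=8));st("down")
command_gripper(0.0);st("grip")
L(g+[0,0,.30],v=.25);st("up")
for n in("top","side"): cv2.imwrite(f"pics/{n}1.png",read_camera(n)[...,::-1])
move_pose(list(pg(-.0945+G,0,.10)),list(tool(PG,-1)));st("hov")
for n in("top","side"): cv2.imwrite(f"pics/{n}2.png",read_camera(n)[...,::-1])
t=proj("top",[pg(0,0,.05)])[0].astype(int);s=proj("side",[pg(0,0,.05)])[0].astype(int)
f=lambda n,c:cv2.resize(cv2.imread(f"pics/{n}2.png")[c[1]-45:c[1]+45,c[0]-60:c[0]+60],(400*1,300),interpolation=cv2.INTER_CUBIC)
cv2.imwrite("pics/c2.png",np.hstack([f("top",t),f("side",s)]));print(t,s)
```

```text
0.1 [-0.19  0.19  2.16  0.41  0.34  0.92]
0.08 [-0.19  0.24  2.16  0.46  0.3   0.88]
0.05 [-0.18  0.31  2.15  0.55  0.24  0.79]
0.02 [-0.17  0.38  2.13  0.68  0.2   0.66]
0.003 [-0.16  0.42  2.12  0.78  0.17  0.57]
above 4.21 tcp [0.5436 0.3411 0.2501] F [-0.3  1.2  0.1] w 1.0
False
down 6.09 tcp [0.5435 0.3418 0.0032] F [-0.2 -0.5 -0.3] w 0.999
grip 7.43 tcp [0.5432 0.3417 0.003 ] F [ 0.6  0.2 -0.3] w 0.004
up 8.78 tcp [0.5425 0.3412 0.2985] F [ 0.  -0.6 -0.5] w 0.003
hov 10.42 tcp [ 0.5491 -0.049   0.1701] F [0.  0.3 0.4] w 0.001
[323 183] [309 164]
```

View pics/c2.png

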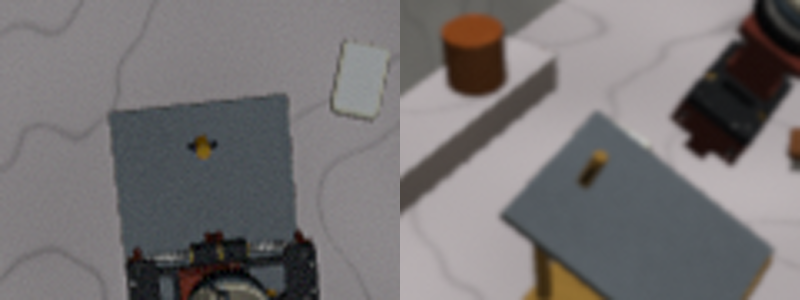

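The gripper shut completely (width 0) and holds nothing. I'll check where the squeegee is now.

Run:
```python
from h import *
import re
o=proj("top",[SQO+.025*SQ[0]])[0];print(o,proj("side",[SQO+.025*SQ[0]]))
f=lambda n,c:cv2.resize(cv2.imread(f"pics/{n}2.png")[c[1]-45:c[1]+45,c[0]-60:c[0]+60],(400,300),interpolation=cv2.INTER_CUBIC)
cv2.imwrite("pics/c3.png",np.hstack([f("top",o.astype(int)),f("side",proj("side",[SQO])[0].astype(int))]))
for k in("top","side"):
    a=cv2.imread(f"pics/{k}0.png").astype(int);b=cv2.imread(f"pics/{k}2.png").astype(int)
    c=proj(k,[SQO])[0].astype(int);print(k,np.abs(a-b)[c[1]-40:c[1]+40,c[0]-50:c[0]+50].sum(2).max())
s=open("m.py").read().replace("{n}0","{n}2").split("    yaw=0;p")[0];exec(s)
```

```text
[220.46377503 216.25900326] [[259.33701945 292.81824654]]
top 55
side 29
top loop [ 19 140 122] top bl [170  16  48] top slab [  5 179  27] top bar [ 19 130 118] top 296 297 2033
 blade [0.45147583 0.3174833 ] ((451.9271240234375, 317.28106689453125), (28.14992332458496, 148.12869262695312), 14.1741304397583) axis yaw 14.06301008160496 ext 0.014705576686834174 0.18432699354810753 ring bbox ctr [0.60679805 0.35565578] [0.04538946 0.0486803 ]
side loop [ 16 106 144] side bl [30 15 17] side slab [104  29  98] side bar [ 17 126 142] side 525 510 2627
 blade [0.44857604 0.32408417] ((450.3448181152344, 319.5687561035156), (27.826906204223633, 151.22581481933594), 14.415144920349121) axis yaw 15.22414246407407 ext 0.01456722077233819 0.18411145288066266 ring bbox ctr [0.60294265 0.3604653 ] [0.04952145 0.0503369 ]
```

View pics/c3.png

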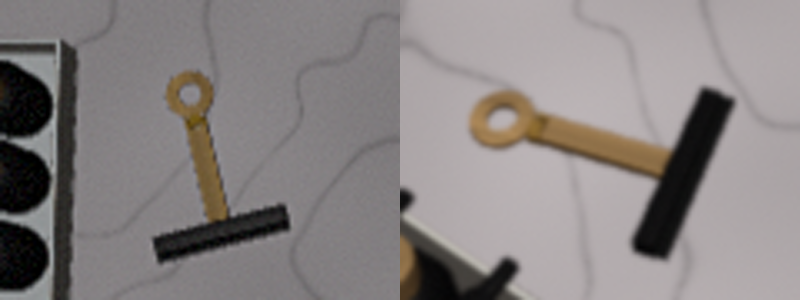

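The squeegee has not moved, although the fingers closed at the reported height. I'll compare the visible fingertips with the reported TCP.

Run:
```python
from h import *
p=np.array(get_tcp_pos());M=R.from_quat(np.array(get_ee_rot())[[1,2,3,0]]).as_matrix();z=M[:,2]
st();print(z,"x",M[:,0])
print("tcp",proj("top",[p,p-.06*z]).round(1).tolist(),proj("side",[p,p-.06*z]).round(1).tolist(),"seen top tip ~(326.6,209), side tip ~(337.5,164)")
f=lambda n,c:cv2.resize(cv2.imread(f"pics/{n}1.png")[c[1]-45:c[1]+45,c[0]-60:c[0]+60],(400,300),interpolation=cv2.INTER_CUBIC)
g=np.array([.5425,.3412,.2985])
c=[proj(k,[g])[0].astype(int) for k in("top","side")];print(c)
cv2.imwrite("pics/c4.png",np.hstack([f("top",c[0]),f("side",c[1])]))
```

```text
10.52 tcp [ 0.5491 -0.0487  0.1701] F [-0.8  0.2 -0.1] w 0.007
[ 0.46797854  0.04561009 -0.88256207] x [ 9.71266355e-02 -9.95272029e-01  6.65486536e-05]
tcp [[326.2, 207.5], [327.4, 213.7]] [[332.9, 168.5], [341.9, 156.9]] seen top tip ~(326.6,209), side tip ~(337.5,164)
[array([202, 204]), array([245, 213])]
```

View pics/c4.png

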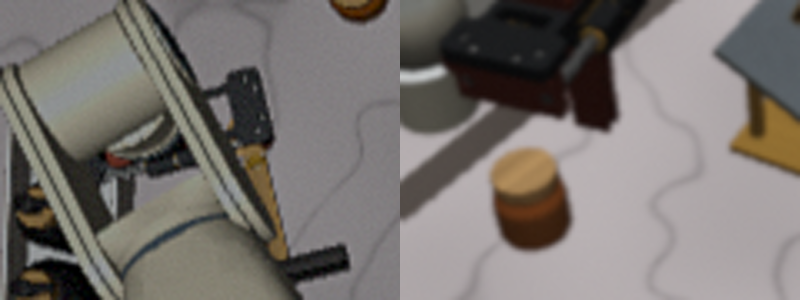

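In three projections the visible fingertips end about 15–25 mm short of the reported TCP, which explains closing above the 14 mm bar. I'll go back, probe the counter by force with open fingers to get the true offset, then grip.

Run:
```python
from h import *
G=.025;g=SQO+G*SQ[0];q=tool(SQ,-1)
L(np.array(get_tcp_pos())+[0,0,.12],v=.3)
command_gripper(1.0)
move_pose(list(g+[0,0,.2]),list(q))
L(g+[0,0,.012],v=.25)
try: hit=L(g+[0,0,-.03],v=.03,until_force=6)
except MotionError as e: print(e);hit=None
st(f"hit {hit}")
if hit:
    zc=get_tcp_pos()[2]; L(g+[0,0,zc+.003],v=.05)
    command_gripper(0.0);st("grip")
    if get_grip_width()>.15:
        L(g+[0,0,zc+.02],v=.08);st("lift");cv2.imwrite("pics/l.png",read_camera("top")[...,::-1])
```

```text
hit True 16.02 tcp [ 0.5431  0.3416 -0.0272] F [-0.4  0.   5.5] w 1.002
grip 17.27 tcp [ 0.5432  0.3416 -0.0242] F [0.  0.1 0.9] w 0.272
lift 17.64 tcp [ 0.5437  0.342  -0.0063] F [ 0.3 -0.1 -2. ] w 0.271
```

Gripped: width 0.272 × 88 = 24 mm, matching the bar. The true tips are about 27 mm short of the reported TCP, so I'll carry that offset. Now to the hover above the peg, and look.

```bash
cat >> h.py <<'E'
G=.025;OFF=-.0242   # TCP height above squeegee underside when gripped
def sq(x,y,z): return pg(x+G,y,z+OFF)  # squeegee origin in peg frame
E
python3 - <<'E'
from h import *
Q=tool(PG,-1)
for z in(.06,.02,.0): print(z,np.round(inverse_kinematics(list(sq(-.0945,0,z)),list(Q)),2))
L(np.array(get_tcp_pos())+[0,0,.27],v=.3)
move_pose(list(sq(-.0945,0,.09)),list(Q));st("hov")
p0=pg(0,0,.0)
for n in("top","side"): cv2.imwrite(f"pics/{n}3.png",read_camera(n)[...,::-1])
e=pg(0,0,.085);print("expected eye px",proj("top",[e]),proj("side",[e]))
c=[proj(k,[pg(0,0,.06)])[0].astype(int) for k in("top","side")];print(c)
f=lambda n,c:cv2.resize(cv2.imread(f"pics/{n}3.png")[c[1]-45:c[1]+45,c[0]-60:c[0]+60],(400,300),interpolation=cv2.INTER_CUBIC)
cv2.imwrite("pics/c5.png",np.hstack([f("top",c[0]),f("side",c[1])]))
E
```

```text
0.06 [-0.17  0.35  2.14  0.61  0.22  0.74]
0.02 [-0.16  0.44  2.12  0.82  0.16  0.52]
0.0 [-0.16  0.48  2.1   0.98  0.14  0.38]
hov 20.27 tcp [ 0.5649 -0.0474  0.1397] F [ 1.1 -0.2 -3.1] w 0.273
expected eye px [[324.30766767 186.96567969]] [[313.5356588  157.65275116]]
[array([323, 184]), array([310, 162])]
```

View pics/c5.png

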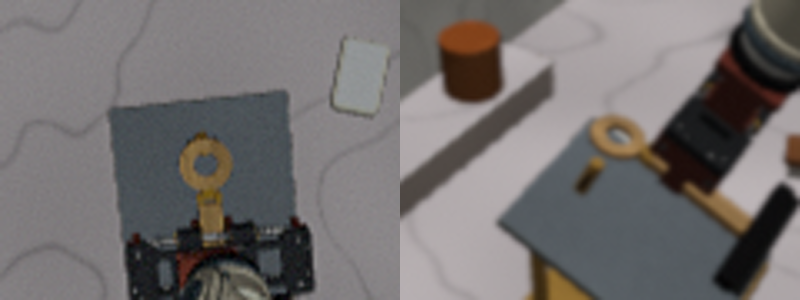

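Both views show the loop over the peg, with hole centres at about top (324.5,188) and side (316,158). That is 1–2 px down-slope of where it should be. I'll triangulate the hole and the peg to correct it.

```bash
cat >> h.py <<'E'
def tri(pts):
    A=np.zeros((3,3));b=np.zeros(3);os=[]
    for n,uv in pts.items():
        o,d=ray(n,uv);d=d[0]/np.linalg.norm(d[0]);P=np.eye(3)-np.outer(d,d);A+=P;b+=P@o;os.append((o,P))
    x=np.linalg.solve(A,b);return x,[round(np.linalg.norm(P@(x-o))*1000,1) for o,P in os]
def hole(n,img,seed):
    """centroid of the hole's inner contour, upscaled"""
    x0,y0=int(seed[0])-20,int(seed[1])-20
    h=cv2.cvtColor(cv2.resize(img[y0:y0+40,x0:x0+40],None,fx=8,fy=8,interpolation=cv2.INTER_CUBIC),cv2.COLOR_BGR2HSV).astype(int)
    m=((h[...,1]>75)&(h[...,0]<30)&(h[...,2]>60)).astype(np.uint8)
    cs,hi=cv2.findContours(m,cv2.RETR_CCOMP,cv2.CHAIN_APPROX_NONE);out=[]
    for c,k in zip(cs,hi[0]):
        if k[3]>=0 and cv2.contourArea(c)>150: M=cv2.moments(c);out.append((M["m00"]/64,M["m10"]/M["m00"]/8+x0-.4375,M["m01"]/M["m00"]/8+y0-.4375))
    return out
def inpg(p): d=np.asarray(p)-PF;return np.round([d@a*1000 for a in PG],1)
E
python3 - <<'E'
from h import *
b={}
for n,s in(("top",(324.5,188)),("side",(316,158))):
    o=hole(n,cv2.imread(f"pics/{n}3.png"),s);print(n,o)
    b[n]=min(o,key=lambda t:np.hypot(t[1]-s[0],t[2]-s[1]))[1:]
x,r=tri(b);print("hole in peg frame mm",inpg(x),r)
# peg tip disc: brass brightest blob, both views of the free peg (pics 0)
t={}
for n,s in(("top",(323.8,183)),("side",(308.5,166))):
    im=cv2.imread(f"pics/{n}0.png");x0,y0=int(s[0])-10,int(s[1])-10
    h=cv2.cvtColor(cv2.resize(im[y0:y0+20,x0:x0+20],None,fx=8,fy=8,interpolation=cv2.INTER_CUBIC),cv2.COLOR_BGR2HSV).astype(int)
    m=(h[...,1]>110)&(h[...,0]<35)&(h[...,2]>60); ys,xs=np.nonzero(m)
    t[n]=(xs/8+x0-.44,ys/8+y0-.44);print(n,"brass box",xs.min()/8+x0-.44,xs.max()/8+x0-.44,ys.min()/8+y0-.44,ys.max()/8+y0-.44)
    a=np.linspace(0,2*np.pi,40);C=np.array([pg(.0075*np.cos(k),.0075*np.sin(k),z) for k in a for z in(.012,.044)])
    P=proj(n,C);print("   model box",P[:,0].min(),P[:,0].max(),P[:,1].min(),P[:,1].max())
E
```

```text
top [(40.953125, 324.23635221925474, 188.0307373140023)]
side [(28.0546875, 315.19666643460505, 157.51607606980414)]
hole in peg frame mm [-3.2  0.4 89.6] [np.float64(1.0), np.float64(1.0)]
top brass box 321.31 325.685 178.31 185.185
   model box 320.79960908865837 325.688675366433 178.69924396587 185.49036559186968
side brass box 305.06 310.31 164.06 168.81
   model box 302.30062793076115 310.4618059714763 163.43523030713226 172.96320130899136
```

The peg model matches to under 1 px. The loop is 3 mm down-slope, so I'll shift it +3 mm and insert.

Run:
```python
from h import *
Q=tool(PG,-1);X=-.0915
L(sq(X,0,.07),Q,v=.1)
print(L(sq(X,0,.03),v=.05,until_force=6));st("z30")
for n in("top","side"): cv2.imwrite(f"pics/{n}4.png",read_camera(n)[...,::-1])
print(L(sq(X,0,-.002),v=.03,until_force=6));st("low");print("TCP peg frame",inpg(get_tcp_pos()))
for n in("top","side"): cv2.imwrite(f"pics/{n}5.png",read_camera(n)[...,::-1])
f=lambda n,c:cv2.resize(cv2.imread(f"pics/{n}.png")[c[1]-45:c[1]+45,c[0]-60:c[0]+60],(400,300),interpolation=cv2.INTER_CUBIC)
t,s=(323,184),(310,162)
cv2.imwrite("pics/c6.png",np.vstack([np.hstack([f("top4",t),f("side4",s)]),np.hstack([f("top5",t),f("side5",s)])]))
```

```text
False
z30 21.67 tcp [ 0.5948 -0.0449  0.0881] F [-0.2 -0.4 -1.7] w 0.272
True
low 22.61 tcp [ 0.6091 -0.044   0.0645] F [1.1 0.6 1.8] w 0.27
TCP peg frame [-64.9  -0.5 -21.6]
```

View pics/c6.png

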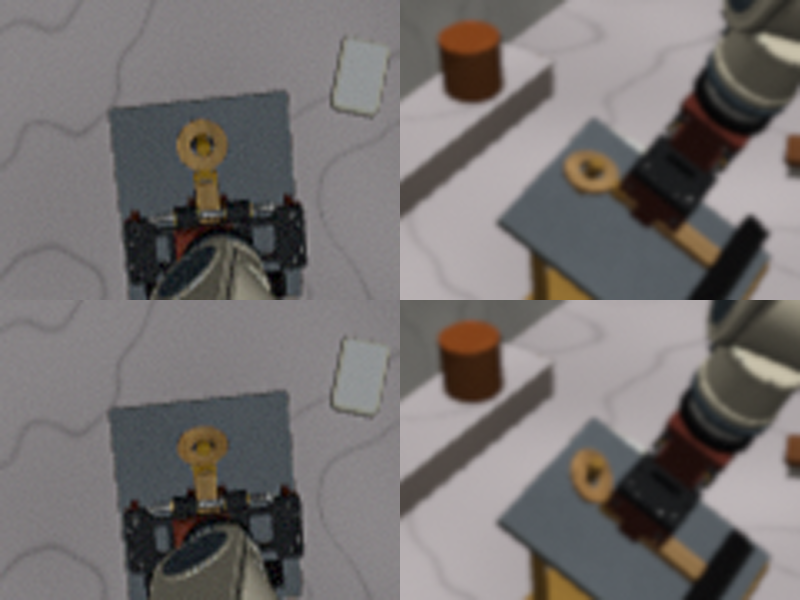

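The loop is round the peg, resting on the ears and tilted up, with the handle on the slab. Now I'll release, retreat, and press with the fingers straddling the peg.

Run:
```python
from h import *
Q=tool(PG,-1);T=-.027
print(inverse_kinematics(list(pg(.002,0,.007+T)),list(Q)))
command_gripper(0.75)
p=np.array(get_tcp_pos());L(p+.09*PG[2],v=.15);st("off")
for n in("top","side"): cv2.imwrite(f"pics/{n}6.png",read_camera(n)[...,::-1])
L(pg(.002,0,.075+T),Q,v=.15)
command_gripper(.43);st("above")
f0=np.array(get_ft_force())
hit=False
for z in np.arange(.04,.0055,-.002):
    hit=L(pg(.002,0,z+T),v=.03,until_force=25)
    F=(np.array(get_ft_force())-f0);print(round(z*1000),hit,"tip z",round(inpg(get_tcp_pos())[2]+27,1),"Fz",round(F@PG[2],1),"Fx",round(F@PG[0],1),"Fy",round(F@PG[1],1))
    if hit or F@PG[2]>26: break
st("pressed")
for n in("top","side"): cv2.imwrite(f"pics/{n}7.png",read_camera(n)[...,::-1])
```

```text
[-0.12708694  0.47182521  1.96241691  0.43118473  0.25113959  0.95390202]
off 24.27 tcp [ 0.5657 -0.0478  0.1433] F [-0.2 -0.7 -0.1] w 0.752
above 25.62 tcp [ 0.6353 -0.041   0.1574] F [ 1.2 -0.3 -1. ] w 0.43
40 False tip z 40.2 Fz 1.9 Fx -0.8 Fy 1.0
38 False tip z 38.0 Fz 1.8 Fx -0.7 Fy 1.2
36 False tip z 35.9 Fz 2.1 Fx -0.1 Fy -0.0
34 False tip z 34.0 Fz 3.4 Fx 0.1 Fy 0.3
32 False tip z 32.0 Fz 3.5 Fx 0.2 Fy 0.1
30 False tip z 29.9 Fz 3.8 Fx 0.8 Fy 0.9
28 False tip z 28.0 Fz 4.1 Fx 2.5 Fy 0.3
26 False tip z 25.9 Fz 3.9 Fx 0.8 Fy 0.7
24 False tip z 23.8 Fz 3.0 Fx 0.7 Fy 0.4
22 False tip z 21.9 Fz 2.7 Fx -0.4 Fy 0.3
20 False tip z 19.8 Fz 2.9 Fx 0.1 Fy 0.9
18 False tip z 17.9 Fz 2.5 Fx -0.6 Fy 1.1
16 False tip z 15.8 Fz 1.5 Fx -0.1 Fy -0.4
14 False tip z 13.7 Fz 2.4 Fx -0.3 Fy 0.7
12 False tip z 11.8 Fz 1.7 Fx 0.1 Fy 0.6
10 False tip z 9.9 Fz 2.6 Fx -0.4 Fy -0.3
8 False tip z 8.3 Fz 6.3 Fx -0.8 Fy 0.2
6 False tip z 8.0 Fz 34.0 Fx -6.0 Fy 0.9
pressed 31.19 tcp [ 0.6669 -0.038   0.0983] F [-20.1  -1.5  26.2] w 0.432
```

A hard stop at tip z = 8.0 mm, which matches a loop flat on the slab. The ears gave less resistance than expected, so I'll back off and look.

Run:
```python
from h import *
Q=tool(PG,-1)
L(np.array(get_tcp_pos())+.10*PG[2],v=.15);L(np.array(get_tcp_pos())+[-.15,0,.08],v=.25);st("off")
for n in("top","side"): cv2.imwrite(f"pics/{n}8.png",read_camera(n)[...,::-1])
f=lambda n,c:cv2.resize(cv2.imread(f"pics/{n}.png")[c[1]-45:c[1]+45,c[0]-60:c[0]+60],(400,300),interpolation=cv2.INTER_CUBIC)
t,s=(323,194),(310,172)
cv2.imwrite("pics/c8.png",np.vstack([np.hstack([f("top6",t),f("side6",s)]),np.hstack([f("top8",t),f("side8",s)])]))
```

```text
off 32.95 tcp [ 0.4707 -0.0425  0.2658] F [ 0.6 -0.7 -0.4] w 0.425
```

View pics/c8.png

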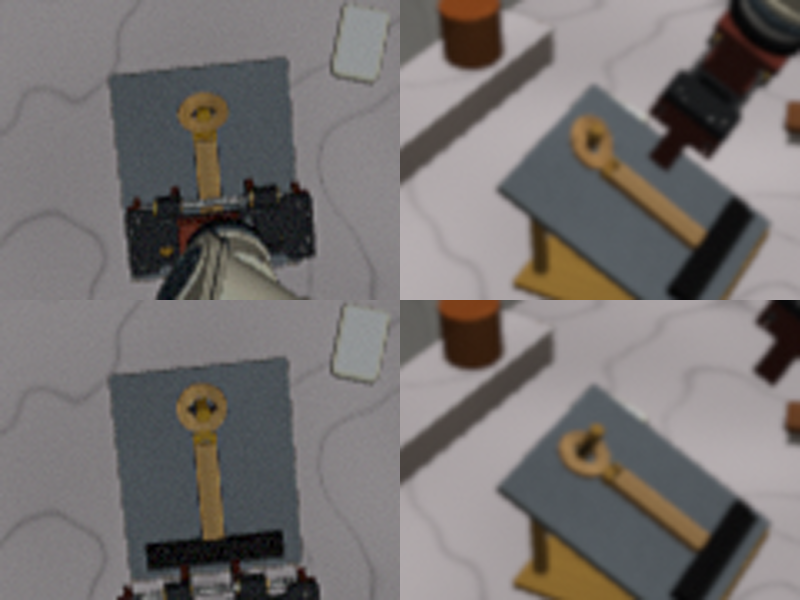

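The loop now lies flat round the peg, with dark ear marks visible on both sides of the peg. One numeric check of ring height plus a zoom before handing in.

Run:
```python
from h import *
b={};tiles=[]
for n,s in(("top",proj("top",[pg(0,0,.008)])[0]),("side",proj("side",[pg(0,0,.008)])[0])):
    im=read_camera(n)[...,::-1].copy()
    x0,y0=int(s[0])-16,int(s[1])-12
    u=cv2.resize(im[y0:y0+24,x0:x0+32],(400,300),interpolation=cv2.INTER_CUBIC);v=u.copy()
    a=np.linspace(0,2*np.pi,80)
    for z,col in((.008,(0,255,0)),(.024,(0,0,255))):
        for r in(.027,):
            P=proj(n,np.array([pg(-.003+r*np.cos(k),r*np.sin(k),z) for k in a]))
            cv2.polylines(v,[(((P-[x0,y0]+.5)*12.5)).astype(int)],True,col,1)
    tiles.append(np.hstack([u,v]))
cv2.imwrite("pics/c9.png",np.vstack(tiles))
```

```text
(no output)
```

View pics/c9.png

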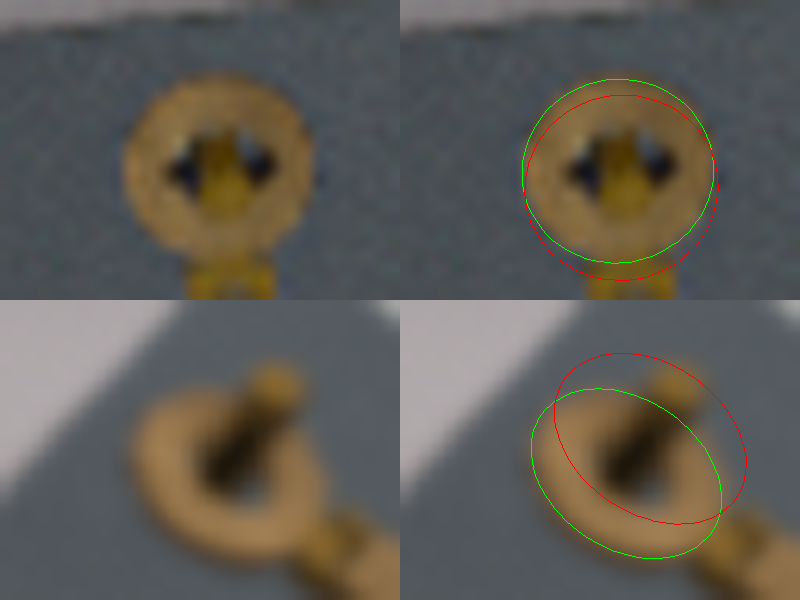

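The ring outline matches the z = 8 mm (locked) circle in both views, not the one for resting on the ears. The ears' dark tips span about 9 px, more than the 7 px hole. I'll compare that with the free ears at the start and hand in.

Run:
```python
from h import *
s=proj("top",[pg(0,0,.014)])[0];print("hole px",np.ptp(proj("top",[pg(0,.0125,.008),pg(0,-.0125,.008)])[:,0]).round(1),"ears out px",np.ptp(proj("top",[pg(0,.017,.014),pg(0,-.017,.014)])[:,0]).round(1))
now=cv2.cvtColor(read_camera("top"),cv2.COLOR_RGB2BGR)
for n,im in(("start",cv2.imread("pics/top0.png")),("now",now)):
    r=im[int(s[1])-2:int(s[1])+3,int(s[0])-9:int(s[0])+10].max(2).min(0);print(n,r.tolist())
o=camera_info("top");st("end");job_done();print("done",get_time())
```

```text
hole px 7.1 ears out px 9.6
start [80, 80, 79, 82, 81, 82, 43, 22, 30, 70, 77, 77, 63, 30, 28, 74, 87, 83, 85]
now [83, 80, 81, 77, 118, 121, 74, 32, 29, 68, 78, 75, 64, 34, 38, 95, 115, 81, 77]
end 33.2 tcp [ 0.4704 -0.0423  0.2651] F [ 0.7 -0.7  0. ] w 0.43
the job is handed in; nothing more can be done
the job is handed in; nothing more can be done
```

The squeegee hangs on the stand's peg by its loop, pressed down to the slab with the blade down the slope. I handed it in at 33 s, well inside the 54 s limit. The arm was clear of everything at the end.

- **First grasp missed:** the fingers closed above the bar because the real fingertips are about 27 mm short of the reported TCP. I probed the counter by force to measure this and allowed for it. The second grasp closed at 24 mm, the width of the bar.
- **Placing:** I centred the loop over the peg from both camera views (a 3 mm correction) and lowered it onto the ears. I then released it and pressed with the fingers either side of the peg.
- **Loop height:** the press ended at a hard stop with the fingertips 8 mm above the slab, which is the loop's thickness. The stop force was 34 N, against the 25 N limit I had set and the 80 N allowed. In both views the ring matches the outline for lying on the slab, not the one for resting on the ears.
- **Ears:** their dark tips span about the same pixels as at the start. They look sprung out over the loop, but at about 3.5 mm per pixel I could not confirm under 2 mm of travel.
- **Disagreement:** the ears gave only about 2–4 N on the way down, not the expected 8–20 N, and I did not find out why.
- **Bystanders:** I never went near the brush, bottles or other things, but I did not measure their positions again at the end.

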